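Put a brass plug away in a push-latch drawer

TASK

Put the loose brass pipe plug away in the wide drawer of the small steel chest: press the handleless drawer front to release its push latch so that it springs out, set the plug inside, then push the drawer in again until the latch catches and it stays shut. Feel for the end of the press and keep it gentle, under 20 N, never ramming the drawer against its stop; leave the narrow drawer shut and the other fittings where they are.

Things in the scene. Friction and masses are not known exactly. Their poses are not given: they have to be found in the camera images.
- chest: Blue-grey steel bench chest, screwed down, 236 mm wide (y), 163 deep (x), 77 high with its rubber mat, two handleless drawers side by side; tape and an o-ring on top at the back. Origin on the bench under it; x points from front to back, y to its left seen from the robot. Carcass x -0.078 to +0.085; latched drawer fronts at x = -0.100. Over 20 N on it or a drawer spoils its light latches.
- wide_drawer (a joint): Travel of the wide left drawer, m: 0 latched shut, 0.070 sprung fully out. Push-push latch: press in past its trip point and let go, and the spring brings the drawer out; push it in from open past the trip point and let go, and it settles latched at 0. Trip point: 5 to 14 mm in past latched rest (-0.005 to -0.014), by a hidden setting; hard stop 1 to 1.5 mm behind it, to be found by feel.
- narrow_drawer (a joint): Travel of the narrow right drawer (front 73 mm wide), m: 0 latched, to stay so; positive is out. Its latch is of the same kind.
- wide_drawer_front (a point): On the outer face of the wide drawer's front (143 mm wide, 6 to 66 mm above the bench), mid-width, 45 mm above the bench; moves with it; axes as the chest's, so press along +x. The spring pushes back 4 to 6 N when out, 8 to 11 N just before the hard stop, where the force rises steeply. Not pushed far enough, the drawer stays latched, or springs out again.
- wide_drawer_tray (a point): On the wide drawer's inner floor, 19 mm above the bench, mid-width, 56 mm behind its outer front face: middle of the 72 mm that come clear of the chest when out; moves with it; axes as the chest's. Inside: y within 0.068, x -0.036 to +0.113. Side walls 54, front 66 mm above the bench. Nuts and washers kept in it lie at y > +0.024 (x > -0.005) and y < -0.036 (x > +0.034).
- plug_fitting: The brass pipe plug to put away: hexagon head below, thread above, 24 x 27 mm over the head, 33 mm tall, standing on its head on the bench left of the big grey actuator, about 50 g. The fixed actuator (to 210 mm high, y within 0.13) and a bottle (218 mm) stand between it and the chest. Origin under its centre, z up; grip it across its x (24 mm) or y axis, about 20 mm above its foot.
- coupling: A pale grey hose coupling with a hole through it, 22 x 25 mm, 32 mm tall, standing behind the plug; not to be moved. Origin under its centre.
- elbow_fitting: A brass elbow fitting, 47 x 40 x 23 mm, lying left of the plug; not to be moved. Origin under its centre.

How it is judged:
By the outcome, as a careful person would: the job done as asked, in the order asked, and still so for the second after the job is handed in, with the robot touching nothing.
It also fails if it takes over 72 s, if anything falls off the work surface, if the arm or the gripper's body presses on something with over 40 N, if the wrist force passes 120 N, or if a joint passes its speed limit or range.

ROBOT

A 6-joint arm with a two-finger parallel gripper is mounted at the origin on a cart in front of the work surface, level with it; the furniture and walls round the work are solid. World frame = base frame: x ahead of the robot, y to its left, z up, the work surface at z = 0. Lengths are in mm, angles in rad, forces in N, time in s.
With the tool pointing down it reaches from about 375 to 825 mm from the base axis. Payload 5.5 kg.
Tool frame: the origin (TCP) lies at the very end of the fingers, on their centre line; the grasp point (between the pads) lies 19 mm behind it; z points along the fingers, y is the line along which they close (so a half turn about z gives the same grasp; the last joint's range is limited). The gripper opens to 85 mm and grips with 20 to 120 N. Pads are 22 mm wide; open, the fingers measure 114 mm over their backs; the gripper's body (76 mm by 85 mm) begins 54 mm behind the grasp point. The pads swing forward as they close: fully open they stand 13 mm farther back than shut.
Start: joints at [-1.316, 0.314, -0.047, 1.21, 0, 1.571], TCP at [151.228, -580.625, 231.299] pointing down, gripper open.
Joint ranges: [-2.67, 2.67], [-0.69, 1.73], [-1.03, 1.25], [-2.08, 2.16], [-1.42, 1.45], [-3.14, 3.14]. Speed limits (rad/s): [2.39, 2.39, 3.01, 3.14, 3.14, 3.14].

INTERFACE

Orientations are given as [roll, pitch, yaw] about the fixed x, y, z axes, in that order (R = Rz(yaw) Ry(pitch) Rx(roll)).
In Python, from cell import r, set_gripper, status, viewer gives the robot as it stands. The module is installed in compiled form; this text tells all that it offers. Calls block until the motion is done:
- r.goto(position, orientation): joint-space move of the TCP to a pose.
- r.servo_line(position, ori=None, rate=150): straight line of the TCP; ori=None keeps the orientation; rate is the mean speed in mm/s.
- r.set_joints(angles): joint-space move.
- set_gripper(opening, grip_force=None): finger opening in mm; grip_force is the grip in N (None keeps the last); returns when the fingers have stopped.
- r.hold(seconds).
- r.solve_ik(position, orientation): joint angles nearest the present ones, or None.
- status.observe(): the state.
- viewer.grab_frame(name): name is "side" or "top" or "wrist"; returns the picture (384x512x3 uint8, red, green, blue); there is no depth.
- viewer.calibration(name): a dict with "intrinsics" (3x3 intrinsics, pixels), "dist_coeffs" ([k1, k2, p1, p2, k3] as OpenCV has them; the pictures are not rectified), "origin" and "attitude" of the camera in the world. Camera axes: x right, y down, z forward; pixel columns grow to the right and rows downward; lengths in mm; the calibration is good to about 2 mm. A picture is of the moment at which its call begins: read the wrist's pose just before it. calibration takes no time and is no camera call; for the wrist camera it gives the pose at the moment of the call.
A pose or a line that the arm cannot do raises r.MotionError and nothing moves.
- r.sign_off(): hands the job in; it is judged then, once.
The state is a dict: "time": time; "q": joint angles; "joint_vel": joint speeds; "joint_torque": joint torques, N m; "ee_pos": TCP position; "tcp_rot": TCP orientation; "wrist_force": force on the tool from outside, world axes, zero at the start; "torque": the same for the moment, N m; "grip_width": finger opening in mm; "finger_force": force on a finger pad.
Only numpy, scipy, OpenCV 4.12 (cv2) and the standard library are available. Lean on these libraries where they do the work, as an engineer would, in place of code of your own. Each camera call takes 0.05 s, during which the arm holds its last target. There are 200 camera calls.

## Working session

There is one attempt and no reset: what is moved stays moved. The work goes in short steps, each a Python script; the robot and the scene stay as the last script left them, time stands still between calls to the robot, and variables do not carry over. Pictures are saved under pics/ and viewed, at most 10 in all, crops included, and the job is handed in when it is done.

```bash
mkdir -p pics; python3 - <<'E'
from cell import r,status,viewer
import cv2,numpy as np
for n in("side","top"):
    cv2.imwrite(f"pics/{n}0.png",cv2.resize(viewer.grab_frame(n)[:,:,::-1],(800,600),interpolation=cv2.INTER_CUBIC))
    c=viewer.calibration(n);print(n,{k:np.round(v,3).tolist() for k,v in c.items()})
o=status.observe();print(o)
E
```

```text
side {'intrinsics': [[381.34, 0.0, 262.609], [0.0, 381.34, 191.556], [0.0, 0.0, 1.0]], 'dist_coeffs': [-0.06, 0.0, 0.0, 0.0, 0.0], 'origin': [229.998, 922.938, 773.337], 'attitude': [-2.224, 0.006, -2.824]}
top {'intrinsics': [[476.251, 0.0, 254.187], [0.0, 476.251, 203.443], [0.0, 0.0, 1.0]], 'dist_coeffs': [-0.089, 0.0, 0.0, 0.0, 0.0], 'origin': [336.85, 23.098, 1747.691], 'attitude': [-3.03, -0.012, -1.557]}
{'time': 0.1, 'q': array([-1.31600646e+00,  3.14177520e-01, -4.79726430e-02,  1.21019514e+00,
       -3.33766636e-05,  1.57078828e+00]), 'joint_vel': array([-1.85106358e-04, -2.45349008e-04,  2.39747305e-03,  8.31299441e-05,
        6.13198314e-04,  1.40936601e-03]), 'joint_torque': array([ 1.00223776e-04, -5.40765524e+01,  3.40541518e+01,  1.11240245e-02,
        4.46566969e-05, -6.89335895e-07]), 'ee_pos': array([ 151.08441951, -580.13290983,  230.51028687]), 'tcp_rot': array([-3.14004368e+00,  3.33641524e-05,  2.54797970e-01]), 'wrist_force': array([ 0.15840483, -0.10855382,  1.31959436]), 'torque': array([-0.00294381, -0.00980936,  0.05370122]), 'finger_force': 0.0, 'grip_width': 85.61313316146784}
```

View pics/top0.png

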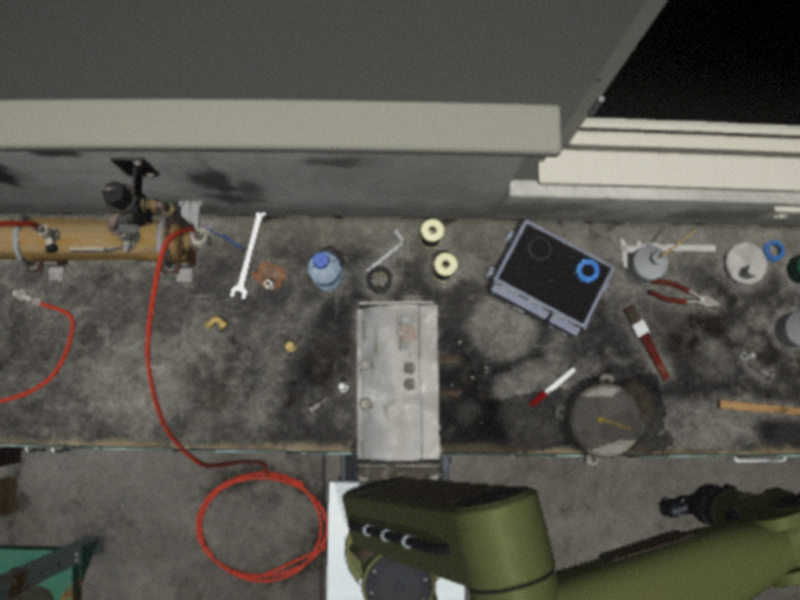

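View pics/side0.png

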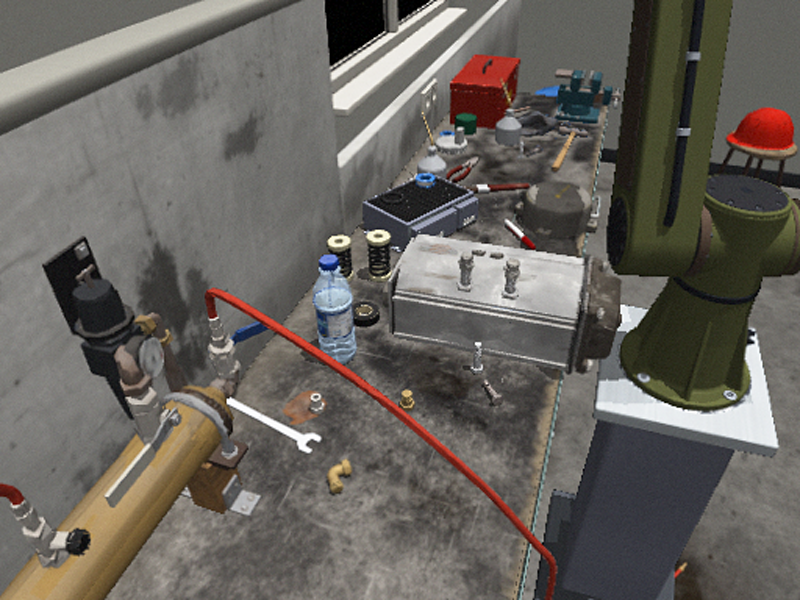

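The top view (800 px wide) shows the plug at (290,346), the coupling at about (268,284) and the elbow at (215,323). The chest's mat corners are at about (527,222), (613,270), (577,328) and (495,283), with its drawer fronts facing down-left. In the side view the plug is at (407,398), with the hose in front of it but not over it.

```bash
cat > h.py <<'E'
from cell import r,set_gripper,status,viewer
import cv2,numpy as np
from scipy.spatial.transform import Rotation as R
def ray(c,px):
    d=cv2.undistortPoints(np.array([[px]],float),np.array(c["intrinsics"],float),np.array(c["dist_coeffs"],float))[0,0]
    return np.array(c["origin"],float),R.from_euler('xyz',c["attitude"]).as_matrix()@np.array([d[0],d[1],1.])
def at_z(c,px,z):
    o,d=ray(c,px);return o+d*(z-o[2])/d[2]
def proj(c,P):
    m=R.from_euler('xyz',c["attitude"]).as_matrix().T;t=-m@np.array(c["origin"],float)
    return cv2.projectPoints(np.array(P,float).reshape(-1,1,3),cv2.Rodrigues(m)[0],t,np.array(c["intrinsics"],float),np.array(c["dist_coeffs"],float))[0][:,0]
E
python3 - <<'E'
from h import *
t=viewer.calibration("top");s=viewer.calibration("side")
S=.64
f=lambda c,u,v,z:print(u,v,z,at_z(c,(u*S,v*S),z).round(0))
for p in[(527,222),(613,270),(577,328),(495,283)]:f(t,*p,77)
f(t,290,346,33);f(t,268,284,32);f(t,215,323,12);f(t,324,262,218)
f(s,407,391,33)
f(s,407,407,0);f(s,316,395,32)
for p in[(362,200),(412,238),(477,196),(424,175)]:f(s,*p,75)
for p in [(-1.316,.314,-.047,1.21,0,1.571)]:
    pass
w=viewer.calibration("wrist");print(w,status.observe()["ee_pos"])
m=R.from_euler('xyz',status.observe()["tcp_rot"]).as_matrix().T
print(m@(np.array(w["origin"])-status.observe()["ee_pos"]), m@R.from_euler('xyz',w["attitude"]).as_matrix())
E
```

```text
527 222 77 [ 752. -291.   77.]
613 270 77 [ 643. -490.   77.]
577 328 77 [ 508. -404.   77.]
495 283 77 [ 608. -216.   77.]
290 346 33 [460. 252.  33.]
268 284 32 [605. 307.  32.]
215 323 12 [513. 433.  12.]
324 262 218 [624. 161. 218.]
407 391 33 [462. 251.  33.]
407 407 0 [460. 257.   0.]
316 395 32 [606. 307.  32.]
362 200 75 [ 759. -291.   75.]
412 238 75 [ 586. -158.   75.]
477 196 75 [ 493. -397.   75.]
424 175 75 [ 654. -471.   75.]
{'intrinsics': array([[280.14960744,   0.        , 253.07924396],
       [  0.        , 280.14960744, 192.25184814],
       [  0.        ,   0.        ,   1.        ]]), 'dist_coeffs': array([-0.06905697,  0.        ,  0.        ,  0.        ,  0.        ]), 'origin': array([ 233.39718319, -559.04321959,  373.2977157 ]), 'attitude': array([ 2.80571306e+00,  2.04056337e-04, -1.31681965e+00])} [ 151.08441951 -580.13290983  230.51028687]
[ 8.49661237e+01  1.16952272e-01 -1.42790616e+02] [[-8.21281744e-04 -9.44131493e-01 -3.29567973e-01]
 [ 9.99998758e-01 -1.21862999e-03  9.99084428e-04]
 [-1.34488849e-03 -3.29566743e-01  9.44131322e-01]]
```

```bash
python3 - <<'E'
from h import *
r.goto([590,-325,250],[np.pi,0,-.53])
c=viewer.calibration("wrist");o=status.observe();im=viewer.grab_frame("wrist")
import pickle;pickle.dump(c,open("c1.pkl","wb"))
print(o["time"],o["q"].round(3),o["ee_pos"],o["wrist_force"])
cv2.imwrite("pics/w1.png",cv2.resize(im[:,:,::-1],(800,600),interpolation=cv2.INTER_CUBIC))
E
```

```text
3.975 [-0.504  0.453  0.195  1.314 -0.    -3.115] [ 589.85819489 -325.21234149  249.99601322] [ 0.32645735  1.24482715 -0.35234144]
```

View pics/w1.png

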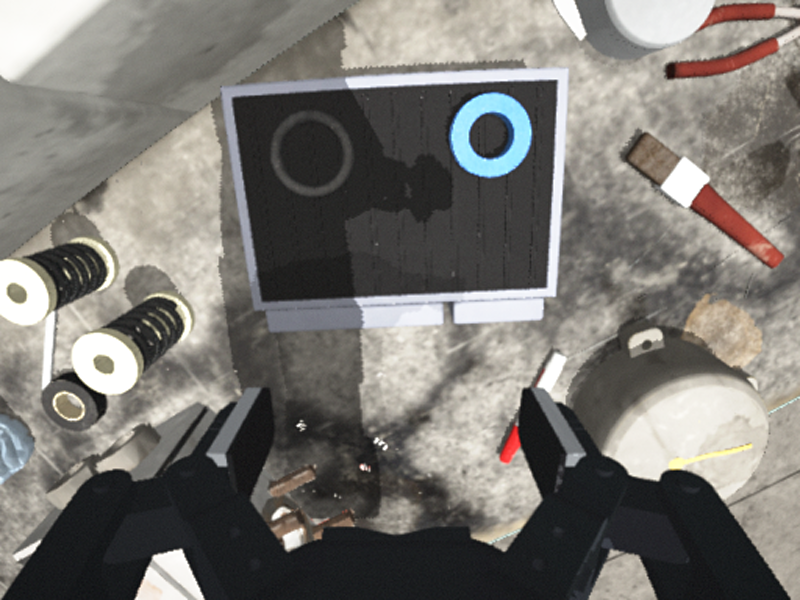

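The wrist view shows the chest rim with corners at (222,88), (568,69), (555,297) and (256,308). The wide front's outer top edge runs from (268,332) to (443,325), the narrow front's from (456,324) to (543,318).

```bash
python3 - <<'E'
from h import *
import pickle
c=pickle.load(open("c1.pkl","rb"));S=.64
g=lambda u,v,z:at_z(c,(u*S,v*S),z)
for p in[(222,88),(568,69),(555,297),(256,308)]:print(g(*p,76).round(1))
F=[g(268,332,66),g(443,325,66),g(456,324,66),g(543,318,66)]
for f in F:print(f.round(1))
d=F[0]-F[3];print("len",np.linalg.norm(d),"yaw",np.arctan2(-d[0],d[1]))
w=F[0]-F[1];print(np.linalg.norm(w),np.arctan2(-w[0],w[1]))
a,b,e,f=[g(*p,76) for p in[(222,88),(568,69),(555,297),(256,308)]]
for d in(a-b,f-e):print("back/front",np.linalg.norm(d),np.arctan2(-d[0],d[1]))
for d in(a-f,b-e):print("sides",np.linalg.norm(d),np.arctan2(d[1],d[0]))
q=r.solve_ik([482,-270,200],[np.pi,0,-.53+np.pi]);print(q)
E
```

```text
[ 757.3 -289.    76. ]
[ 650.3 -494.5   76. ]
[ 507.9 -420.4   76. ]
[ 617.4 -216.4   76. ]
[ 594.1 -207.7   66. ]
[ 527.3 -333.6   66. ]
[ 522.8 -343.    66. ]
[ 491.4 -406.3   66. ]
len 223.59998052076665 yaw -0.47716218297161617
142.46254571655427 -0.48784222503586255
back/front 231.66343323144847 -0.4799170252078283
back/front 231.52843054999846 -0.4928510922913819
sides 157.5184899248928 -0.4785957264607339
sides 160.51288218613294 -0.4795820969112346
[-0.51061466  0.23901623 -0.21801403  1.11376607  0.          0.01938534]
```

```bash
cat >> h.py <<'E'
YAW=-.483;W=np.array([560.7,-270.6,0.])
u=np.array([np.cos(YAW),np.sin(YAW),0]);v=np.array([-u[1],u[0],0])
ORI=[np.pi,0,YAW+np.pi]
def P(x,y,z): # chest-aligned, from latched front mid-width
    return (W+x*u+y*v+np.array([0,0,z])).tolist()
def force():
    return -status.observe()["wrist_force"]@u
def press(x0,tare,fmax=12.5,step=.5,xmax=20,z=36,y=0):
    x=x0;log=[]
    while x<xmax:
        x+=step;r.servo_line(P(x,y,z),rate=15);r.hold(.03)
        o=status.observe();f=-o["wrist_force"]@u-tare;log.append(((o["ee_pos"]-W)@u,f))
        if f>fmax:break
    return x,np.array(log)
E
python3 - <<'E'
from h import *
r.goto(P(-60,0,200),ORI);set_gripper(0)
r.servo_line(P(-60,0,36),rate=150);r.servo_line(P(-24,0,36),rate=80);r.hold(.2)
t=np.mean([force() for _ in range(3)]);o=status.observe();print(o["time"],t,o["wrist_force"],o["ee_pos"],o["q"].round(2))
im=viewer.grab_frame("wrist");cv2.imwrite("pics/w2.png",im[:,:,::-1])
x,l=press(-24,t,fmax=3,step=1.,xmax=0)
print(x,status.observe()["time"]);print(l.round(2).tolist())
E
```

```text
9.4917 -1.017190041038943 [ 0.86064745 -0.54904165 -0.46905132] [ 538.93000546 -259.19950933   35.96993718] [-0.45  0.45 -0.32  0.8  -0.    0.03]
-11.0 13.225
[[-22.97, 1.23], [-21.97, 1.33], [-20.95, 0.55], [-19.93, 0.84], [-18.95, 1.11], [-17.99, 0.24], [-16.96, 2.06], [-15.95, 0.01], [-14.97, 0.57], [-13.94, 1.73], [-12.97, 0.6], [-11.92, 1.38], [-11.38, 3.11]]
```

View pics/w2.png

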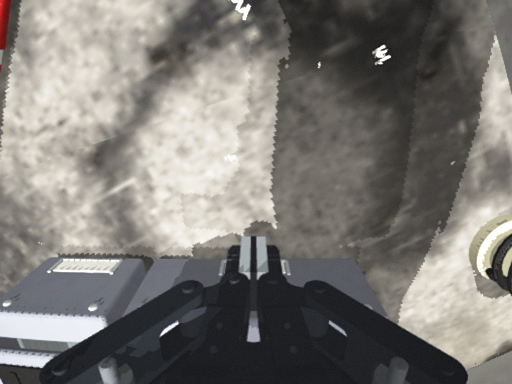

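The fingers are closed and centred on the wide front. They make contact with TCP x at about -11.4 in chest coordinates.

```bash
python3 - <<'E'
from h import *
x,l=press(-11,0,fmax=13,step=.6,xmax=6)
print(l.round(1).tolist(),status.observe()["time"])
r.servo_line(P(-115,0,36),rate=70)
o=status.observe();print(o["time"],o["ee_pos"],force())
r.servo_line(P(-115,0,150),rate=200)
s=viewer.grab_frame("side");cv2.imwrite("pics/s2.png",cv2.resize(s[90:190,200:340,::-1],None,fx=5,fy=5,interpolation=cv2.INTER_CUBIC))
print(status.observe()["time"])
E
```

```text
[[-11.3, 5.4], [-11.2, 6.4], [-11.0, 8.0], [-10.7, 8.2], [-10.2, 8.9], [-9.7, 9.6], [-9.1, 8.4], [-8.6, 9.3], [-8.0, 8.6], [-7.4, 9.2], [-6.8, 9.4], [-6.2, 9.7], [-5.6, 9.3], [-5.0, 9.9], [-4.4, 9.0], [-3.9, 9.9], [-3.2, 10.3], [-2.6, 9.6], [-2.1, 9.5], [-1.5, 10.1], [-0.9, 10.1], [-0.3, 10.0], [0.2, 9.8], [0.8, 10.3], [1.3, 10.6], [1.9, 10.5], [2.5, 10.0], [3.1, 9.6], [3.7, 10.5]] 21.4417
23.325 [ 459.19356858 -217.33600394   36.00801642] 0.7082867903757735
24.0917
```

View pics/s2.png

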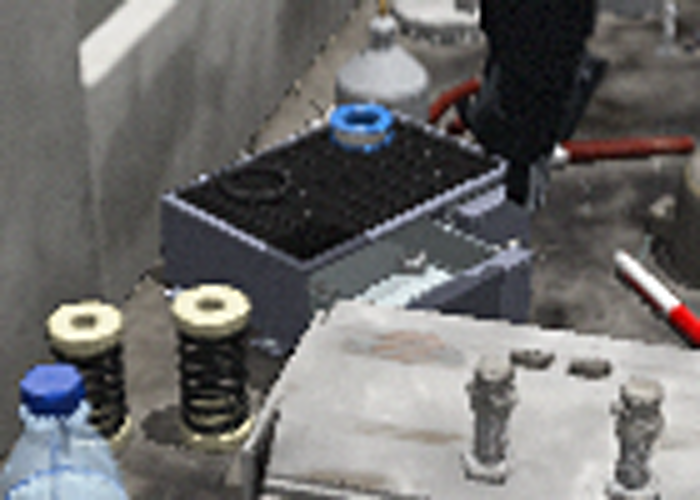

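The wide drawer is fully out, the narrow one is shut, and the nuts sit at the left rear of the tray. Next is the plug.

```bash
python3 - <<'E'
from h import *
import pickle
r.servo_line(P(-115,0,255),rate=300)
p=np.array([461,252.]);a=np.arctan2(p[1],p[0]);e=p/np.linalg.norm(p)
r.goto([*(p-25*e),250],[np.pi,0,a+np.pi])
set_gripper(60)
r.servo_line([*(p-25*e),130],rate=250)
c=viewer.calibration("wrist");im=viewer.grab_frame("wrist");pickle.dump(c,open("c2.pkl","wb"));cv2.imwrite("pics/raw3.png",im[:,:,::-1])
g=proj(c,[[461,252,33]])[0];print(g,status.observe()["time"],status.observe()["q"].round(2))
x,y=max(0,int(g[0])-60),max(0,int(g[1])-45);print(x,y)
cv2.imwrite("pics/w3.png",cv2.resize(im[y:y+90,x:x+120,::-1],None,fx=6,fy=6,interpolation=cv2.INTER_CUBIC))
E
```

```text
[253.54219298 218.40284724] 27.55 [ 0.5   0.19 -0.44  0.93  0.   -0.  ]
193 173
```

View pics/w3.png

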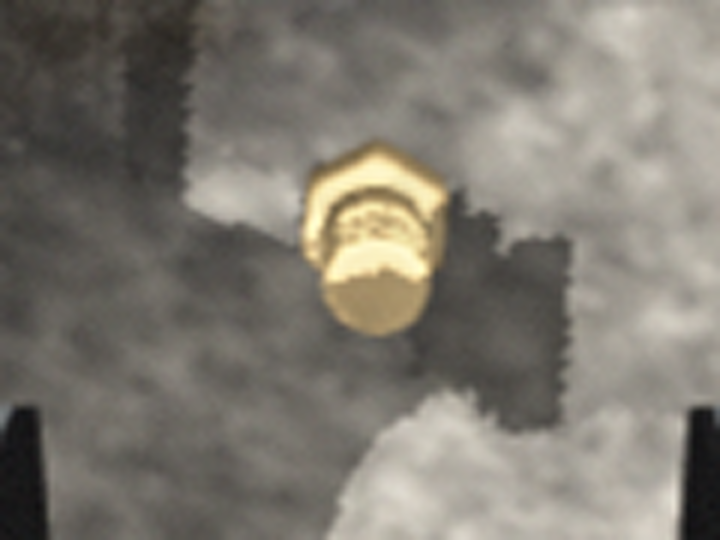

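The plug stands upright, with a hexagon vertex pointing straight away at crop (376,142). Its flats lie to the left (305) and right (446), so the present yaw grips the flats. The top disc centre is at crop (376,287).

```bash
python3 - <<'E'
from h import *
import pickle
c=pickle.load(open("c2.pkl","rb"))
p=at_z(c,(193+376.5/6,173+287/6),33);h=at_z(c,(193+376/6,173+142/6),10);print(p,h,np.linalg.norm(p-h))
assert np.hypot(*(p[:2]-[461,252]))<10
a=np.arctan2(252,461);O=[np.pi,0,a+np.pi];b=p[:2]
r.servo_line([*b,60],ori=O,rate=150);r.servo_line([*b,2],rate=80)
set_gripper(15,30)
o=status.observe();print(o["time"],o["grip_width"],o["finger_force"],o["ee_pos"],o["wrist_force"])
r.servo_line([*b,60],rate=150)
o=status.observe();print(o["time"],o["grip_width"],o["finger_force"])
im=viewer.grab_frame("wrist");cv2.imwrite("pics/w4.png",im[130:384,100:412,::-1])
E
```

```text
[462.20486078 255.03006912  33.        ] [448.26367224 247.47655485  10.        ] 27.93586074726172
29.4917 22.543071069689265 29.600413284497336 [462.60013764 255.22627253   2.60160542] [-0.75476169 -1.06322423  5.37476155]
30.025 22.738597889521998 29.478088600735646
```

View pics/w4.png

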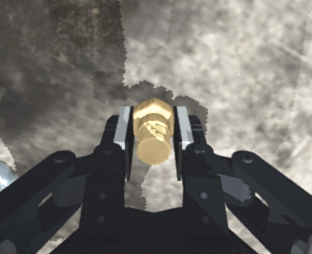

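The plug is held squarely by its head between the pads (22.6 mm, 30 N). Next I carry it over to the drawer.

```bash
python3 - <<'E'
from h import *
o=status.observe()["ee_pos"]
r.servo_line([o[0],o[1],290],rate=300)
r.goto(P(-32,-6,290),ORI)
print(status.observe()["time"],status.observe()["grip_width"])
r.servo_line(P(-32,-6,110),rate=220);r.servo_line(P(-32,-6,24),rate=80);r.hold(.1)
f0=np.mean([status.observe()["wrist_force"][2] for _ in range(3)]);z=24
while z>20.5:
    z-=.6;r.servo_line(P(-32,-6,z),rate=15);r.hold(.03);f=status.observe()["wrist_force"][2]-f0
    if f>3:break
print(z,f,f0)
set_gripper(36);r.servo_line(P(-32,-6,60),rate=80);r.servo_line(P(-60,-6,140),rate=200)
print(status.observe()["time"],status.observe()["wrist_force"])
im=viewer.grab_frame("wrist");cv2.imwrite("pics/w5.png",cv2.resize(im[:,:,::-1],(800,600)))
E
```

```text
32.875 22.590922970787787
20.999999999999993 5.8145740928484955 -0.8803072013911994
38.075 [-1.06848858 -0.17912006 -0.81814065]
```

View pics/w5.png

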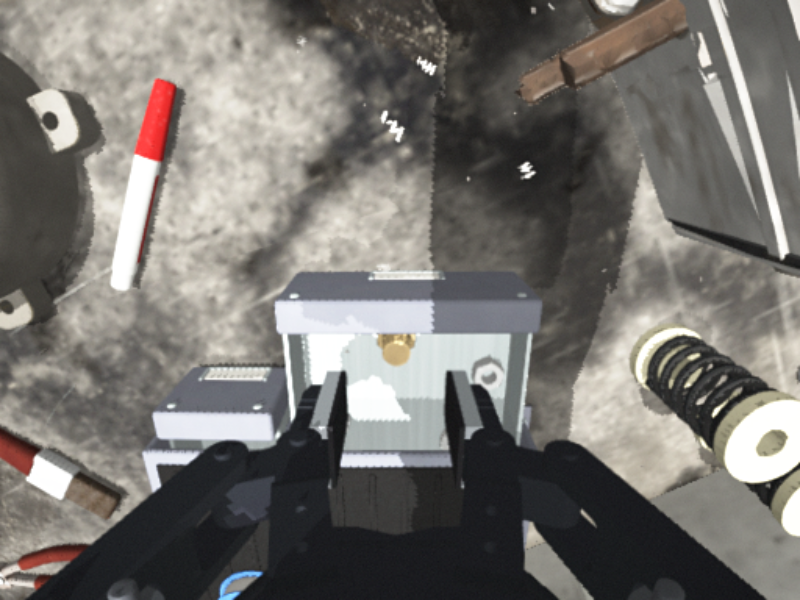

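The plug stands upright in the tray, clear of the nuts. Now I close the drawer.

```bash
python3 - <<'E'
from h import *
r.servo_line(P(-112,0,140),rate=200);set_gripper(0)
r.servo_line(P(-112,0,36),rate=150);r.servo_line(P(-86,0,36),rate=60);r.hold(.15)
t=np.mean([force() for _ in range(4)]);print(t,status.observe()["time"])
r.servo_line(P(-77,0,36),rate=12);print(force()-t)
for x in(-55,-30,-4):
    r.servo_line(P(x,0,36),rate=45);print(x,force()-t,(status.observe()["ee_pos"]-W)@u)
x,l=press(-4,t,fmax=13,step=.7,xmax=11)
print(l.round(1).tolist(),status.observe()["time"])
r.servo_line(P(-25,0,36),rate=25);r.hold(.2);print(force()-t)
r.servo_line(P(-80,0,36),rate=100);r.servo_line(P(-80,0,150),rate=200);print(status.observe()["time"])
im=viewer.grab_frame("wrist");cv2.imwrite("pics/w6.png",cv2.resize(im[:,:,::-1],(800,600)))
E
```

```text
0.5922644244253997 40.5417
4.58933746004839
-55 3.838308577999955 -56.25117887431745
-30 6.522430845135347 -31.553364286909737
-4 6.951286071165273 -5.994301565965589
[[-5.7, 8.3], [-5.1, 8.6], [-4.5, 8.5], [-3.8, 9.2], [-3.1, 9.5], [-2.4, 9.4], [-1.8, 8.6], [-1.1, 8.8], [-0.4, 8.4], [0.3, 9.6], [1.0, 9.2], [1.6, 10.4], [2.2, 9.0], [2.9, 9.5], [3.6, 9.1], [3.8, 10.8], [4.0, 12.7], [4.0, 14.7]] 48.6167
-0.6249551152512522
51.725
```

View pics/w6.png

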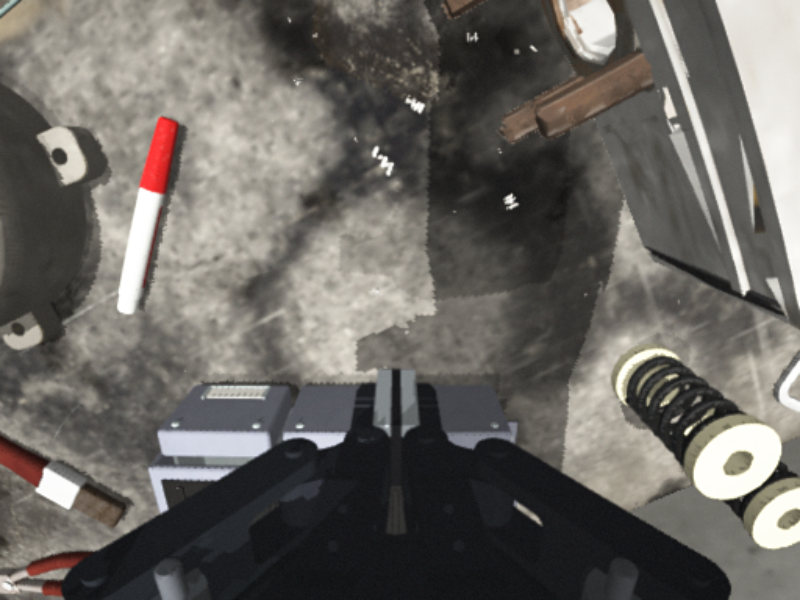

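Both fronts are flush and the wide drawer is latched, with the stop felt at 14.7 N. The robot is clear of everything, so I hand in.

```bash
python3 -c "
from cell import r
print(r.sign_off())"
```

```text
the job is handed in; nothing more can be done
None
```

The plug is in the wide drawer, which is pushed shut and latched (highest press force read 14.7 N). The narrow drawer stayed shut, the other fittings were not touched, and the job was handed in at about 52 s.

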